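# Dial the coin box's thumbwheel click by click and pop its lid

### The arm

A 7-joint arm with a two-finger parallel gripper is mounted at the origin on the work surface. World frame = base frame: x ahead of the robot, y to its left, z up, the work surface at z = 0. Lengths are in m, angles in rad, forces in N, time in s.
With the tool pointing down it reaches from about 0.4 to 0.85 m from the base axis. Payload 10.4 kg.
Tool frame: the origin (TCP) lies at the very end of the fingers, on their centre line; the grasp point (between the pads) lies 19 mm behind it; z points along the fingers, y is the line along which they close (so a half turn about z gives the same grasp; the last joint's range is limited). The gripper opens to 87 mm and grips with 3 to 60 N. Pads are 19 mm wide; open, the fingers measure 117 mm over their backs; the gripper's body (75 mm by 190 mm) begins 51 mm behind the grasp point.
Start: joints at [1.248, 0.332, -0.065, 1.46, 0.022, 1.35, -0.088], TCP at [0.185, -0.597, 0.223] pointing down, gripper open.
Joint ranges: [-2.6, 2.6], [-0.5, 2.12], [-1.47, 1.34], [0.16, 2.42], [-1.27, 4.41], [0.06, 2.06], [-2.6, 2.6]. Speed limits (rad/s): [2.22, 2.22, 2.79, 2.79, 3.14, 3.14, 3.14].

### API

Orientations are given as a unit quaternion [x, y, z, w].
In Python, from bench import * gives the robot as it stands.
- The arm moves only by the tool step_arm, never from a script. Its arguments are lists of equal length, an entry for each row: "delta_pos": the shift along the world's x, y, z in units of 25 mm (1.0 is 25 mm), a list of three; "turn": the turn about the world's z in units of 0.12 rad (1.0 is 0.12 rad). In form: {"delta_pos": [[tx, ty, tz], ...], "turn": [turn, ...]}. A call has 1 to 12 rows; each row shifts and turns the commanded pose from where the row before left it; what a row does not reach is not made up. A row lasts 1/10 s, in which the tool goes at most 50 mm and 8.59 degrees, less where a joint would pass 70% of its speed; a pose out of reach is approached as far as the arm can. A call with a number of a shift or a turn outside -1 to 1 is refused whole. A call with a gripper value outside its range is refused whole. "grip" is the closure, from 0 (fully open) to 1 (shut), set as the call begins (left out, the last holds). The fingers move at their own pace and stop on an object; "newtons" is the grip in N (left out, the last holds). Time passes only in rows, so rows that do not move let the fingers close. It gives the time, the measured TCP pose, the force, the opening and the grip force at its end, in the units of the state.
- read_state(): the state, without advancing time (a new reading comes with each control period).
- camera(name): name is "scene" or "side" or "wrist"; returns a dict with "image" (420x560x3 uint8, red, green, blue), "z_map" (420x560 float32, m along the optical axis (not along the pixel's ray), 0 where there is no reading), "mtx" (3x3 intrinsics, pixels), "view" (4x4, takes a point from world to camera coordinates). Camera axes: x right, y up, looking along -z (the intrinsics and any distortion apply to the point x, -y, -z); pixel columns grow to the right and rows downward; lengths in m; the calibration is good to about 2 mm. The wrist camera is an equidistant fisheye: a pixel r from the principal point sees the ray r / f radians off the axis. A picture is of the moment at which its call begins.
- close_job(): hands the job in; it is judged then, once.
The state is a dict: "time": time; "joint_positions": joint angles; "joint_vel": joint speeds; "joint_torque": joint torques, N m; "ee_pos": TCP position; "eef_rot": TCP orientation; "ft_force": force on the tool from outside, world axes, zero at the start; "torque": the same for the moment, N m; "width": finger opening in m; "grip_force": force on a finger pad.
Only numpy, scipy, OpenCV 4.12 (cv2) and the standard library are available. Lean on these libraries where they do the work, as an engineer would, in place of code of your own. Each camera call takes 0.05 s, during which the arm holds its last target. There are 200 camera calls.

### The job

Unlock the white coin box on the caddy's upper tier: with a fingertip, flick its toothed thumbwheel clockwise (seen from above), click by click, until the red tooth rests at the black pointer, without letting it click past. Then press the blue latch button with a fingertip so that the lid pops up, and let go of it. Use only light touches, grasp or lift nothing, and leave everything else where it stands.

Things in the scene. Friction and masses are not known exactly. Their poses are not given: they have to be found in the camera images.
- coin_box: White plastic coin box, 140 (x) x 180 (y) x 55 mm high, fixed to the floor of the caddy's upper tier (its underside is 115 mm above the cabinet top). Origin: centre of its underside; z up. The thumbwheel stands on its +y half, the lid and latch on its -y half. The latch is at the -x side of the lid, the lid's hinge at the +x side.
- dial_centre (a point): Point on the thumbwheel's vertical axis, halfway up its teeth, 65 mm above the box's underside and 10 mm above its flat top, at (0, +45) mm in the box's frame. The grey wheel is a star lying flat: hub radius 23 mm, six teeth 60 degrees apart, 8 mm wide with round ends reaching radius 38 mm, 14 mm tall (58 to 72 mm above the box's underside, 3 mm clear of the box's top). One tooth is red, the others grey. The axes are the box's.
- red_tooth (a point): Top of the red tooth near its outer end, 34 mm from the wheel's axis; it turns with the wheel.
- pointer (a point): Middle of the black arrow lying flat on the box's top, 56 mm from the wheel's axis in the box's +x direction, 22 mm long, 2 mm high; it points at the wheel. The red tooth must rest in line with it.
- dial (a joint): Turn of the thumbwheel in rad, growing clockwise from above; 0: red tooth at the pointer. It rests at clicks, multiples of 1.047 rad (60 degrees), each with a tooth at the pointer; starts 2, 3 or 4 clicks short of 0 (rarely balanced midway between two). A tooth takes 1 to 2 N at its end; pushed over half a click it springs on to the next rest when let go, pushed less it springs back.
- latch_pad (a point): Middle of the top of the blue latch button at rest: a pad 30 (x) x 34 (y) mm at (-55, -45) mm in the box's frame, 69 mm above the box's underside, 14 mm above its top. Its rocker's hook (20 mm wide, 67 mm above the underside) stands 30 mm from the pad's middle in the box's +x direction. The point stays where the button is at rest.
- latch (a joint): Tilt of the sprung latch button in rad, 0 at rest, 0.28 fully down, when the pad's middle has sunk about 8 mm; takes 1 N at first and 4 N fully down. The lid is released at about 0.2. It springs back when let go.
- lid (a joint): Opening of the lid in rad: 0 shut and latched, about 0.55 popped up on its spring. Lid 83 x 80 x 6 mm, hinged on its +x edge, its front edge rising about 40 mm.
- caddy: Charcoal two-tier caddy, fixed, 230 (x) x 400 (y) mm, floors 5 and 115 mm above the cabinet, upper tray's walls up to 138 mm. Origin: centre of its underside on the cabinet.
- dish: Round glass dish, loose, 104 mm across, 35 mm high, on the upper tier beside the coin box. Origin: centre of its underside.
- remote: Silver remote, loose, 45 x 160 x 18 mm, in the lower tier. Origin: centre of its underside.
- stylus: Blue stylus, loose, about 130 mm long, 10 mm thick, in the lower tier. Origin: underside, near its middle.
- mug: Blue mug, loose, 82 mm across, 95 mm high, on the cabinet to the robot's left. Origin: centre of its underside.
- candle: Amber glass candle jar, loose, 72 mm across, 85 mm high, on the cabinet to the robot's right. Origin: centre of its underside.
- glasses_case: Dark glasses case, loose, 70 x 160 x 45 mm, on the cabinet to the robot's left. Origin: centre of its underside.

How it is judged:
On the way, in this order (a step that is already met when the one before it is completed fails the run):
1. the red tooth rests at the pointer, with the lid still shut (value of joint dial between -0.2 and 0.2 rad and velocity of joint dial between -0.3 and 0.3 rad/s and value of joint lid below 0.1 rad), for 0.2 s.
2. the latch button has been pressed and the lid has popped up (value of joint lid above 0.35 rad and value of joint dial between -0.2 and 0.2 rad), for 0.1 s.
At the end, for the whole second after the job is handed in: The red tooth rests at the pointer (within 0.2 rad), the lid stands popped up (over 0.35 rad), the latch button is let go (under 0.06 rad), and the loose things are within 20 mm of where they stood (all of step 2 and value of joint latch below 0.06 rad and distance of each of dish, remote, stylus, mug, candle, glasses_case from where it was at the start of the episode below 0.02 m); the robot touches nothing.
It fails at once if the thumbwheel clicks past the pointer (value of joint dial above 0.65 rad).
It fails at once if the latch is worked or the lid released while the red tooth is not at the pointer (value of joint any of latch, lid above 0.15 rad and not (value of joint dial between -0.45 and 0.65 rad)).
It fails at once if the coin box is gripped or forced (over 40 N) (contact force between the fingers and coin_box above 40 N).
It fails at once if a loose thing is lifted, carried or shoved (over 30 mm) (distance of any of dish, remote, stylus, mug, candle, glasses_case from where it was at the start of the episode above 0.03 m).
It also fails if it takes over 61 s, if anything falls off the work surface, if the arm or the gripper's body presses on something with over 40 N, if the wrist force passes 120 N, or if a joint passes its speed limit or range.

## Working session

There is one attempt and no reset: what is moved stays moved. The work goes in short steps, Python scripts to look and compute and a tool call to move; the robot and the scene stay as the last step left them, time stands still between calls to the robot, and variables do not carry over. Pictures are saved under pics/ and viewed, at most 12 in all, crops included, and the job is handed in when it is done.

Besides the shell and the picture viewer there is one more tool, called after "Request:" as name([rows], argument=value, ...), one row to a line, values as JSON. step_arm: Moves the arm, as the interface text tells. Shifts and turns lie within -1 to 1; 1 stands for 25 mm of shift or 0.12 rad of turn. Its arguments: {"type":"object","properties":{"delta_pos":{"type":"array"},"turn":{"type":"array"},"grip":{"type":"number"},"newtons":{"type":"number"}},"required":["delta_pos","turn"]}

```bash
mkdir -p pics
cat > h.py <<'E'
from bench import *
import numpy as np, cv2
def save(c,n): cv2.imwrite('pics/'+n,c['image'][:,:,::-1])
def pt(c,u,v):
    z=c['z_map'][int(v),int(u)]; K=c['mtx']
    p=np.array([(u-K[0,2])/K[0,0]*z,-(v-K[1,2])/K[1,1]*z,-z,1])
    return (np.linalg.inv(c['view'])@p)[:3]
def cloud(c):
    K=c['mtx'];z=c['z_map'];v,u=np.mgrid[:z.shape[0],:z.shape[1]]
    p=np.stack([(u-K[0,2])/K[0,0]*z,-(v-K[1,2])/K[1,1]*z,-z,np.ones_like(z)],-1)
    return (p@np.linalg.inv(c['view']).T)[...,:3]
E
python3 - <<'E'
from h import *
s=read_state();print(s['time'],s['ee_pos'],s['eef_rot'],s['width'])
a=camera('scene');b=camera('side')
np.savez('c0.npz',**{k+n:c[k] for n,c in(('a',a),('b',b)) for k in c})
im=np.hstack([a['image'],b['image']])
save(a,'s0.png');save(b,'d0.png')
E
```

```text
0.0 [ 0.184481   -0.59672345  0.22173433] [ 9.88778971e-01  1.49384091e-01 -1.31829275e-04 -7.23554207e-04] 0.08723426038644283
```

View pics/s0.png

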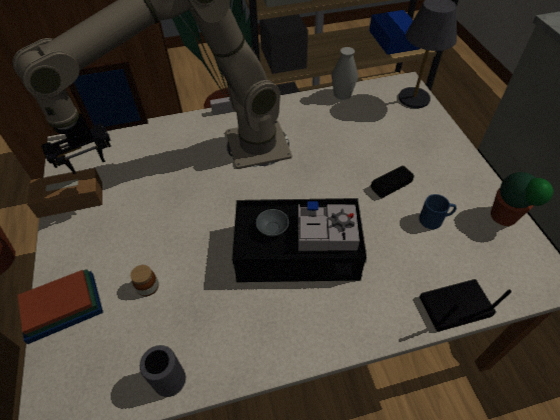

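View pics/d0.png

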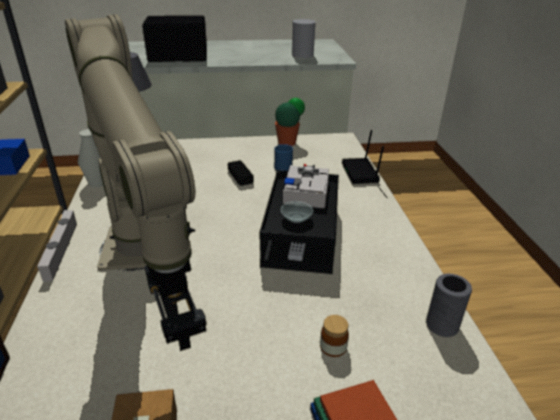

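The scene view shows the caddy around (298,240), with the coin box at (328,228), the dial at (343,221) and the blue latch at (313,207). The red tooth looks to be near (350,215). In the side view the box is at (306,187). Next I fit the box from the depth data.

Run:
```python
from h import *
d=np.load('c0.npz')
for n in 'ab':
    c={k:d[k+n] for k in('image','z_map','mtx','view')}
    P=cloud(c);im=c['image'].astype(int);hsv=cv2.cvtColor(c['image'],cv2.COLOR_RGB2HSV)
    roi=(P[...,0]>.3)&(P[...,0]<.9)&(abs(P[...,1])<.4)&(P[...,2]>.12)&(P[...,2]<.2)
    top=roi&(abs(P[...,2]-.17)<.006)&(hsv[...,1]<60)&(hsv[...,2]>90)
    q=P[top]; print(n,top.sum(),q.mean(0) if len(q) else 0)
    if len(q): print(' rect',cv2.minAreaRect(q[:,:2].astype(np.float32)),np.percentile(q,[1,99],axis=0))
    red=roi&((hsv[...,0]<8)|(hsv[...,0]>172))&(hsv[...,1]>130)&(hsv[...,2]>60)
    print(' red',red.sum(),np.argwhere(red).mean(0),np.median(P[red],0))
    bl=roi&(abs(hsv[...,0].astype(int)-112)<12)&(hsv[...,1]>130)
    print(' blue',bl.sum(),np.argwhere(bl).mean(0),np.median(P[bl],0))
    cad=(abs(P[...,2]-.138)<.004)&roi
    print(' rim',cv2.minAreaRect(P[cad][:,:2].astype(np.float32)))
    # rectified crop
a={k:d[k+'a'] for k in('image','z_map','mtx','view')}
b={k:d[k+'b'] for k in('image','z_map','mtx','view')}
A=cv2.resize(a['image'][190:290,225:375],None,fx=4,fy=4,interpolation=3)
cv2.imwrite('pics/z0.png',np.clip(A[:,:,::-1]*1.5,0,255).astype('uint8'))
```

```text
a 865 [0.59226328 0.10543377 0.17047696]
 rect ((0.5776791572570801, 0.09562645107507706), (0.17439265549182892, 0.13818514347076416), 74.68026733398438) [[0.51621082 0.00577522 0.16447462]
 [0.66017534 0.18949999 0.17590742]]
 red 15 [214.66666667 349.93333333] [0.58160973 0.16529291 0.18641251]
 blue 169 [220.44378698 307.85207101] [0.51669222 0.06467695 0.17852311]
 rim ((0.5498285889625549, 0.010581359267234802), (0.39974239468574524, 0.2338559478521347), 75.46760559082031)
b 525 [0.57719754 0.08820075 0.17041605]
 rect ((0.5711174607276917, 0.09266568720340729), (0.1870749145746231, 0.1404048502445221), 74.37885284423828) [[ 0.49158515 -0.00599736  0.16442665]
 [ 0.65390333  0.19332535  0.1759053 ]]
 red 1 [165. 305.] [0.57812218 0.16151423 0.18897377]
 blue 55 [184.6        287.69090909] [0.50503015 0.06065766 0.18291043]
 rim ((0.544757068157196, 0.00901775062084198), (0.4063604176044464, 0.230086550116539), 75.54434204101562)
```

View pics/z0.png

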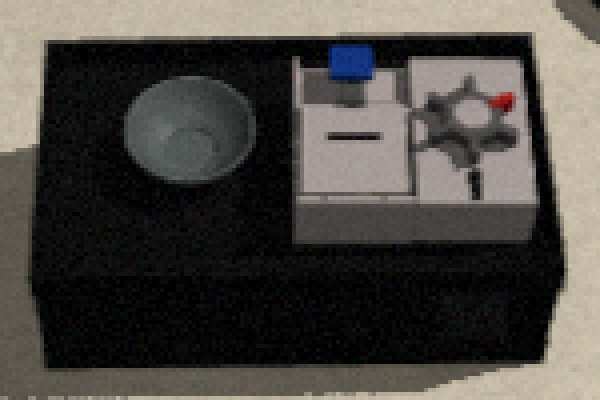

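Request:
step_arm([
  [0.9, 0.98, 0.3],
  [0.9, 0.98, 0.3],
  [0.9, 0.98, 0.3],
  [0.9, 0.98, 0.3],
  [0.9, 0.98, 0.3],
  [0.9, 0.98, 0.3],
  [0.9, 0.98, 0.3],
  [0.9, 0.98, 0.3],
  [0.9, 0.98, 0.3],
  [0.9, 0.98, 0.3],
  [0.9, 0.98, 0],
  [0.9, 0.98, 0],
], turn=[-0.38, -0.38, -0.38, -0.38, -0.38, -0.38, -0.38, -0.38, -0.38, -0.38, -0.38, -0.38], grip=1, newtons=5)

```text
time: 1.3
ee_pos: [0.4553, -0.302, 0.2976]
eef_rot: [0.992, -0.124, -0.0, 0.0]
ft_force: [-0.3, -0.8, -0.5]
width: 0.0028
grip_force: 0.0
```

Request:
step_arm([
  [0.2, 0.98, 0],
  [0.2, 0.98, 0],
  [0.2, 0.98, 0],
  [0.2, 0.98, 0],
  [0.2, 0.98, 0],
  [0.2, 0.98, 0],
  [0.2, 0.98, 0],
  [0.2, 0.98, 0],
  [0.2, 0.98, 0],
  [0.2, 0.98, 0],
  [0.2, 0.98, 0],
  [0.2, 0.98, 0],
], turn=[0, 0, 0, 0, 0, 0, 0, 0, 0, 0, 0, 0])

```text
time: 2.5
ee_pos: [0.5145, -0.0082, 0.2973]
eef_rot: [0.992, -0.123, -0.0, 0.0]
ft_force: [0.7, -0.5, -0.3]
width: 0.0006
grip_force: 0.0
```

Request:
step_arm([
  [0.2, 0.98, 0],
  [0.2, 0.98, 0],
  [0.2, 0.98, 0],
  [0.2, 0.98, 0],
  [0.2, 0.98, 0],
  [0.2, 0.98, 0],
  [0.2, 0.98, 0],
  [0, 0, 0],
], turn=[0, 0, 0, 0, 0, 0, 0, 0])

```text
time: 3.3
ee_pos: [0.5489, 0.1661, 0.297]
eef_rot: [0.993, -0.121, -0.001, -0.001]
ft_force: [-0.3, 0.2, -0.4]
width: 0.0006
grip_force: 0.0
```

Run:
```python
from h import *
s=read_state();print(s['time'],s['ee_pos'],s['eef_rot'],s['width'])
a=camera('wrist');np.savez('w0.npz',**a);print(a['mtx'],a['view'])
save(a,'w0.png')
```

```text
3.3 [0.54887331 0.16613199 0.29698121] [ 9.92661567e-01 -1.20920946e-01 -7.60760909e-04 -7.48010417e-04] 0.0005828593633687497
[[325.1922621    0.         285.25927707]
 [  0.         325.1922621  213.323628  ]
 [  0.           0.           1.        ]] [[-0.24084632 -0.97056243  0.00127161  0.2919322 ]
 [ 0.93882765 -0.23330319 -0.25332246 -0.42701009]
 [ 0.24616194 -0.05981796  0.96738106 -0.58619148]
 [ 0.          0.          0.          1.        ]]
```

View pics/w0.png

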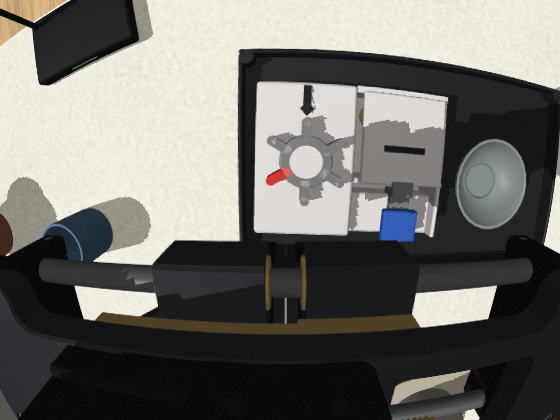

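The wrist view shows the hub at (306,161), the red tooth at (278,178), the pointer at (307,98) and the latch pad at (398,225). The red tooth sits about 120° before the pointer, which is 2 clicks. I'll work out world positions by intersecting the rays with the known heights.

```bash
cat >> h.py <<'E'
def wray(c,u,v,z):
    K=c['mtx'];dx=(u-K[0,2])/K[0,0];dy=(v-K[1,2])/K[1,1];r=np.hypot(dx,dy)
    k=np.sin(r)/r if r>1e-9 else 1
    d=np.array([dx*k,-dy*k,-np.cos(r)]);R=c['view'][:3,:3];o=-R.T@c['view'][:3,3];d=R.T@d
    return o+d*(z-o[2])/d[2]
E
python3 - <<'E'
from h import *
c=dict(np.load('w0.npz'))
hub=wray(c,306,161,.187);f=lambda n,u,v,z:print(n,wray(c,u,v,z).round(4))
print('hub',hub)
ts=[wray(c,*t,.187) for t in((308,128),(305,197),(275,143),(278,178),(342,182),(336,143))]
for t in ts: d=(t-hub)[:2];print(d,np.hypot(*d),np.degrees(np.arctan2(d[1],d[0])))
cor=[wray(c,*t,.170) for t in((258,82),(254,233),(347,236),(356,86))]
print(np.array(cor).round(4))
e=cor[0]-cor[1];print('len -x..+x',np.linalg.norm(e),np.degrees(np.arctan2(e[1],e[0])))
p=wray(c,307,99,.172);d=(p-hub)[:2];print('pointer',p,np.hypot(*d),np.degrees(np.arctan2(d[1],d[0])))
f('pad',398,223,.184)
# refine: segment blue and red
hsv=cv2.cvtColor(c['image'],cv2.COLOR_RGB2HSV)
for n,m,z in(('blue',(abs(hsv[...,0].astype(int)-112)<12)&(hsv[...,1]>160)&(hsv[...,2]>110),.184),('red',((hsv[...,0]<8)|(hsv[...,0]>172))&(hsv[...,1]>150),.187)):
    m[:, :240]=0;m[260:]=0;m[:,440:]=0;y,x=np.nonzero(m);print(n,len(x),x.min(),x.max(),y.min(),y.max());f(n,x.mean(),y.mean(),z)
q=read_state()['eef_rot'];print(q)
E
```

```text
hub [0.58612451 0.13771184 0.187     ]
[ 0.02652428 -0.00808258] 0.027728427838776833 -16.947230515307485
[-0.02980298  0.00790319] 0.030833068509489334 165.14807508671436
[0.02084819 0.02146561] 0.029923561460219177 45.83596122920976
[-0.00838387  0.02625486] 0.02756096759731051 107.70964531440649
[-0.02458372 -0.02590296] 0.03571165956636349 -133.5031865920298
[ 0.00902599 -0.02806694] 0.029482567333828084 -72.17284415352553
[[0.6631 0.161  0.17  ]
 [0.5307 0.1995 0.17  ]
 [0.5064 0.1151 0.17  ]
 [0.6402 0.0775 0.17  ]]
len -x..+x 0.1378884017113648 -16.18548555119631
pointer [0.63763224 0.12333184 0.172     ] 0.053477382470632974 -15.598747350626534
pad [0.5118 0.0674 0.184 ]
blue 1027 379 416 210 241
blue [0.5095 0.0683 0.184 ]
red 215 266 290 168 184
red [0.5794 0.1647 0.187 ]
[ 9.92549727e-01 -1.21838323e-01 -6.47392190e-04 -2.08161583e-04]
```

Request:
step_arm([
  [0.24, 1.0, 0],
  [0, 0, 0],
  [0, 0, -0.9],
  [0, 0, -0.9],
  [0, 0, -0.9],
  [0, 0, -0.9],
  [0, 0, -0.6],
  [0, 0, -0.55],
  [0, 0, 0],
  [0, 0, 0],
], turn=[-0.2, 0, 0, 0, 0, 0, 0, 0, 0, 0])

```text
time: 4.35
ee_pos: [0.5559, 0.1873, 0.1794]
eef_rot: [0.991, -0.135, 0.0, -0.0]
ft_force: [1.2, -0.2, 0.4]
width: 0.0008
grip_force: 0.0
```

Run:
```python
from h import *
s=read_state();print(s['time'],s['ee_pos'],s['eef_rot'],s['ft_force'])
a=camera('wrist');np.savez('w1.npz',**a)
save(a,'w1.png')
d=s['ee_pos'][:2]-np.array([.586,.138]);print(d@[.964,-.267],d@[.267,.964])
```

```text
4.35 [0.55586801 0.18729214 0.17939114] [ 9.90798407e-01 -1.35345711e-01  2.23869811e-04 -7.74086530e-05] [ 1.23840477 -0.16513992  0.37513229]
-0.04220824318650375 0.03947237709007094
```

View pics/w1.png

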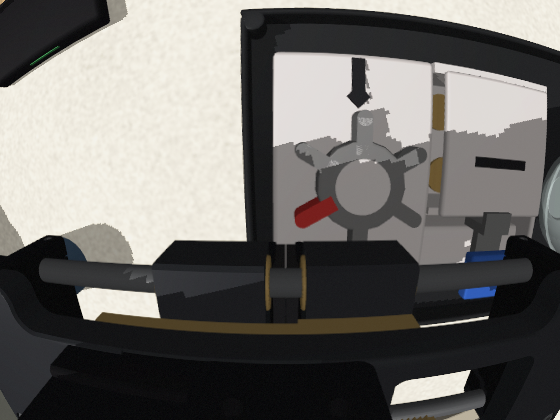

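The fingertips at (287,243) sit just behind the red tooth at (316,212), clear of it. I push along the box's +x.

Request:
step_arm([
  [0.17, -0.05, 0],
  [0.17, -0.05, 0],
  [0.17, -0.05, 0],
  [0.17, -0.05, 0],
  [0.17, -0.05, 0],
  [0.17, -0.05, 0],
  [0.17, -0.05, 0],
  [0.17, -0.05, 0],
  [0, 0, 0],
  [0, 0, 0],
], turn=[0, 0, 0, 0, 0, 0, 0, 0, 0, 0])

```text
time: 5.4
ee_pos: [0.59, 0.177, 0.1789]
eef_rot: [0.991, -0.135, 0.0, 0.0]
ft_force: [2.0, 0.6, -0.7]
width: 0.0007
grip_force: 0.7
```

```bash
cat >> h.py <<'E'
def look(n=None):
    s=read_state();c=camera('wrist')
    if n: save(c,n)
    d=s['ee_pos'][:2]-np.array([.586,.138]);print('t',s['time'],'z',s['ee_pos'][2],'box',d@[.964,-.267],d@[.267,.964],'F',s['ft_force'])
    hsv=cv2.cvtColor(c['image'],cv2.COLOR_RGB2HSV);m=((hsv[...,0]<8)|(hsv[...,0]>172))&(hsv[...,1]>150)&(hsv[...,2]>50)
    q=[]
    for v,u in np.argwhere(m):
        p=wray(c,u,v,.187)[:2]-[.586,.138]
        if np.hypot(*p)<.045:q.append(p)
    if q: p=np.mean(q,0);x,y=p@[.964,-.267],p@[.267,.964];print('red n',len(q),x,y,'deg',np.degrees(np.arctan2(y,x)))
E
python3 -c "
from h import *
look('w2.png')"
```

```text
t 5.4 z 0.17886009734633182 box -0.006584681927894144 0.038662069891663986 F [ 2.04660384  0.61762491 -0.71648596]
red n 621 0.013148169644848167 0.02779866935650756 deg 64.68686295464106
```

View pics/w2.png

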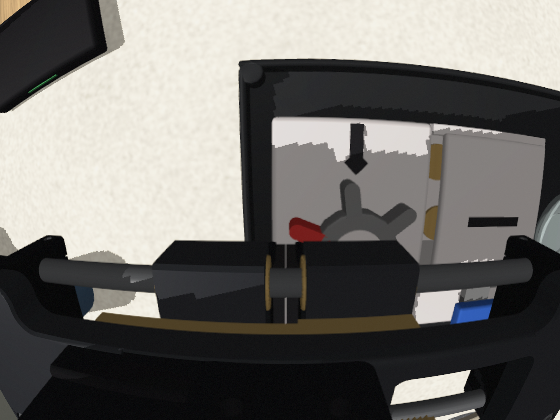

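The red tooth at (305,230) is past half a click. I withdraw along +y, go back, and re-enter behind the next tooth.

Request:
step_arm([
  [0.1, 0.36, 0],
  [0.2, 0.72, 0],
  [0.1, 0.36, 0],
  [-0.48, 0.13, 0],
  [-0.48, 0.13, 0],
  [-0.48, 0.14, 0],
  [0, 0, 0],
  [0, 0, 0],
], turn=[0, 0, 0, 0, 0, 0, 0, 0])

```text
time: 6.25
ee_pos: [0.5635, 0.2228, 0.1792]
eef_rot: [0.991, -0.135, 0.001, 0.0]
ft_force: [0.5, -0.1, -0.9]
width: 0.0007
grip_force: 0.0
```

```bash
python3 -c "
from h import *
look('w3.png')"
```

```text
t 6.25 z 0.17924490013195307 box -0.044293726593364016 0.07577646482881374 F [ 0.5018346  -0.10398678 -0.85988889]
red n 761 0.013623019065139259 0.025049135672739975 deg 61.460359158278585
```

View pics/w3.png

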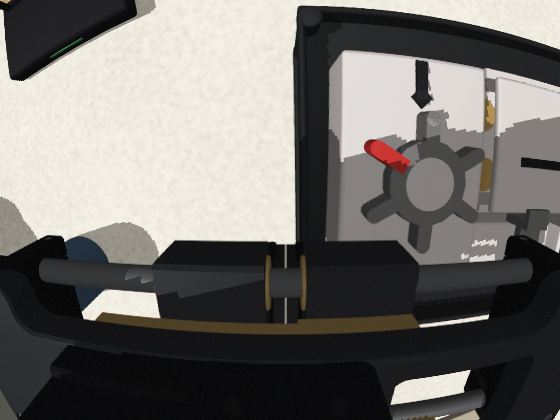

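The red tooth at (385,155) now rests at 60°, one click to go. I repeat the stroke exactly.

Request:
step_arm([
  [-0.13, -0.47, 0],
  [-0.13, -0.47, 0],
  [-0.13, -0.46, 0],
  [0, 0, 0],
  [0.17, -0.05, 0],
  [0.17, -0.05, 0],
  [0.17, -0.05, 0],
  [0.17, -0.05, 0],
  [0.17, -0.05, 0],
  [0.17, -0.05, 0],
  [0.17, -0.05, 0],
  [0.17, -0.05, 0],
], turn=[0, 0, 0, 0, 0, 0, 0, 0, 0, 0, 0, 0])

```text
time: 7.5
ee_pos: [0.5886, 0.1778, 0.1788]
eef_rot: [0.991, -0.136, 0.0, 0.0]
ft_force: [0.6, 0.7, -0.0]
width: 0.0005
grip_force: 0.8
```

```bash
python3 -c "
from h import *
look('w4.png');look()"
```

```text
t 7.5 z 0.17882867812761294 box -0.008168007897816286 0.03908115369274161 F [ 0.5689662   0.72927594 -0.02872822]
red n 644 0.02914508872842137 0.0061800987469750055 deg 11.97200720804725
t 7.55 z 0.17882429063786898 box -0.007585195654030769 0.03906006509594379 F [ 1.65095081  0.71597472 -0.72391878]
red n 777 0.027282939808799044 0.0054908584082438965 deg 11.379117607657127
```

Past half, about 12° short. I withdraw along +y, rise and check.

Request:
step_arm([
  [0.1, 0.36, 0],
  [0.2, 0.72, 0],
  [0.12, 0.4, 0.2],
  [0, 0, 0.8],
  [0, 0, 0.8],
  [0, 0, 0.8],
  [-0.5, 0.14, 0.6],
  [-0.6, 0.16, 0],
  [0, 0, 0],
  [0, 0, 0],
], turn=[0, 0, 0, 0, 0, 0, 0, 0, 0, 0])

```text
time: 8.6
ee_pos: [0.5704, 0.223, 0.2589]
eef_rot: [0.991, -0.135, 0.0, 0.0]
ft_force: [-0.3, -0.1, -0.2]
width: 0.0005
grip_force: 0.0
```

```bash
python3 -c "
from h import *
look('w5.png');print(read_state()['ee_pos'])"
```

```text
t 8.6 z 0.25893868339320336 box -0.03770636414756658 0.07781163914909225 F [-0.30981032 -0.11863095 -0.24822862]
red n 363 0.02703432069018899 0.0015296199360320525 deg 3.2383806962559087
[0.5708314  0.22256475 0.25863185]
```

View pics/w5.png

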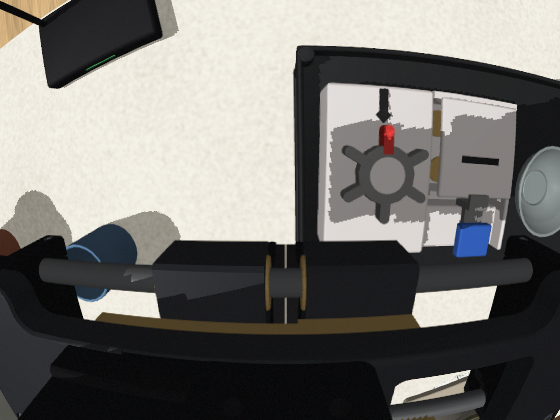

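The red tooth (388,140) is in line with the pointer. Now to a point above the latch pad.

Request:
step_arm([
  [-0.37, -0.89, 0],
  [-0.37, -0.89, 0],
  [-0.37, -0.89, 0],
  [-0.37, -0.89, 0],
  [-0.37, -0.89, 0],
  [-0.37, -0.89, 0],
  [-0.34, -0.88, 0],
  [0, 0, 0],
  [0, 0, -0.9],
  [0, 0, -0.9],
  [0, 0, -0.5],
  [0, 0, 0],
], turn=[0, 0, 0, 0, 0, 0, 0, 0, 0, 0, 0, 0])

```text
time: 9.85
ee_pos: [0.5061, 0.0675, 0.1996]
eef_rot: [0.991, -0.135, -0.002, 0.0]
ft_force: [-0.1, -0.4, 0.8]
width: 0.0006
grip_force: 0.0
```

```bash
python3 -c "
from h import *
look('w6.png')"
```

```text
t 9.85 z 0.19964631032432578 box -0.05819983942673178 -0.08930578845933129 F [-0.08088954 -0.39730971  0.82691311]
red n 556 0.028244872269511355 -0.0032262512977944127 deg -6.516329384969988
```

View pics/w6.png

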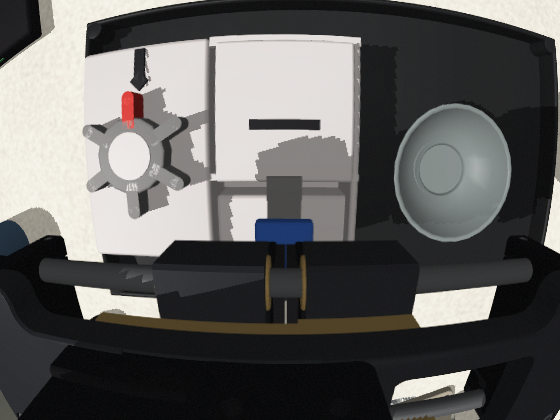

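The fingertips (285,245) are centred over the blue pad (284,230). I press down about 23 mm, slowly.

Request:
step_arm([
  [0, 0, -0.3],
  [0, 0, -0.2],
  [0, 0, -0.12],
  [0, 0, -0.1],
  [0, 0, -0.1],
  [0, 0, -0.1],
  [0, 0, 0],
  [0, 0, 0],
], turn=[0, 0, 0, 0, 0, 0, 0, 0])

```text
time: 10.7
ee_pos: [0.5044, 0.0684, 0.1792]
eef_rot: [0.991, -0.135, -0.002, 0.001]
ft_force: [-18.6, 1.9, 20.9]
width: 0.0006
grip_force: 11.7
```

```bash
python3 -c "
from h import *
look('w7.png')"
```

```text
t 10.7 z 0.1792179975760016 box -0.06005903816202304 -0.08884517303027331 F [-18.58450504   1.85520239  20.86298328]
red n 692 0.02813749041982489 -0.00352780536684401 deg -7.14630606895226
```

View pics/w7.png

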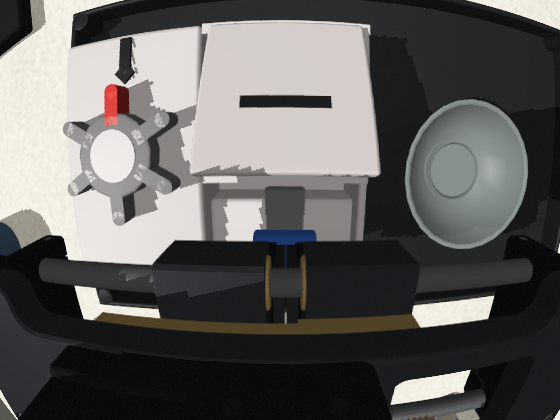

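The lid's front edge (290,170) has risen. The contact force is about 28 N at the stop, so I lift straight off at once, easing towards -x.

Request:
step_arm([
  [-0.08, 0.02, 0.25],
  [-0.1, 0, 0.5],
  [-0.3, 0.08, 0.9],
  [-0.3, 0.08, 0.9],
  [0, 0, 0.9],
  [0, 0, 0.9],
  [0, 0, 0.9],
  [0, 0, 0],
  [0, 0, 0],
], turn=[0, 0, 0, 0, 0, 0, 0, 0, 0])

```text
time: 11.65
ee_pos: [0.4875, 0.0718, 0.3101]
eef_rot: [0.991, -0.135, 0.001, -0.0]
ft_force: [-1.2, -0.4, -0.9]
width: 0.0006
grip_force: 0.0
```

```bash
python3 -c "
from h import *
look('w8.png');b=camera('scene')
d=np.load('c0.npz');P=cloud(b)
for u,v in((313,222),(315,232)): print(pt(b,u,v))
df=np.abs(b['image'].astype(int)-d['imagea']).max(2)>60
print([ (n,df[y0:y1,x0:x1].sum()) for n,x0,x1,y0,y1 in (('dish',253,295,205,240),('mug',418,460,190,232),('candle',125,165,260,298),('case',368,418,165,198))])
"
```

```text
t 11.65 z 0.31008687726743145 box -0.0772362303253578 -0.09008445760423163 F [-1.21544114 -0.36526768 -0.86163241]
red n 192 0.027925073175593708 -0.0021358565605444566 deg -4.373767178422796
[0.58969823 0.04327167 0.20290726]
[0.6109637  0.04373259 0.18053663]
[('dish', np.int64(0)), ('mug', np.int64(0)), ('candle', np.int64(272)), ('case', np.int64(0))]
```

View pics/w8.png

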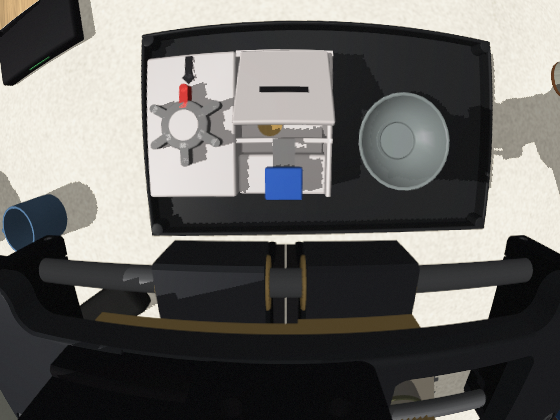

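The lid (285,85) stands open, the red tooth (184,93) is at the pointer, the button (283,183) is released, and the arm is clear. Pixels changed at the candle, most likely the arm's shadow: the path passed well above it with no contact force.

```bash
python3 -c "
from bench import *
print(close_job())"
```

```text
the job is handed in; nothing more can be done
None
```

I handed the job in with the red tooth at the pointer after two clicks, the lid popped up, the latch button let go and the arm clear; `close_job()` returned no verdict, and I did not check the loose things' final positions one by one.

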